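# Vent the pressure pot through its interlocked levers

## Task

Make the dental pressure pot safe to open: swing the red isolator lever clockwise until you feel it resting against its stop, then swing the blue vent lever, which the isolator unlocks, counter-clockwise all the way to its own stop, and let go. The stops must be found by feel: never lean on a lever with more than about 15 N against a stop or while it is locked. Leave the other things on the bench where they are.

Things in the scene. Friction and masses are not known exactly. Their poses are not given: they have to be found in the camera images.
- valve_block: Aluminium valve block, 130 (x) x 240 (y) x 60 mm high, fixed; a steel pressure pot (186 mm across, 158 mm high, centred at x +190 mm) stands behind it. Origin: centre of the block's underside; its -x side faces the robot. The lever axes are vertical, at (0, +75 mm) red isolator and (0, -75 mm) blue vent. Both levers start on the -x side and swing outwards.
- isolator_hub (a point): Top of the red lever's hub, on its turning axis, 85 mm above the bench. It turns clockwise from above. It may start part-way and is clamped on its spindle at an unseen angle: 0.45 to 1.25 rad remain to its stop, where it points 0.95 to 1.95 rad from the block's -x. Within about 0.07 rad of the stop it frees the vent lever. Drag about 3 N at the grip; it stays where left.
- isolator_grip (a point): Centre of the top of the red lever's upright grip post: a cylinder 18 mm in diameter, 80 mm from the turning axis, top 129 mm above the bench, free over its upper 45 mm (below: lever arm 18 mm wide, top at 82 mm). Its stop is firm; the resistance at the grip rises from the drag straight to a hard stop.
- vent_hub (a point): Top of the blue vent lever's hub, on its turning axis, 85 mm above the bench. It turns counter-clockwise from above, 1.0 rad from start to stop; locked, it has only 0.1 rad of play. It starts within 0.35 rad of the block's -x. Drag about 3 N at the grip; it stays where left. Its stop, and the lock, are firm.
- vent_grip (a point): Centre of the top of the blue lever's upright grip post; same sizes as the red one (18 mm in diameter, 80 mm from its axis, top at 129 mm).
- bolt: Interlock bolt inside the block, driven by the vent lever; a green bar 20 x 4 mm on the block's top shows it, over a red patch at the start, then over a white one. Along the block's y its origin reads 0 at the start and 22 mm with the vent lever at its stop. Locked, it stops at about 2 mm. More than 72 N on it (20 N at the grip) damages it.
- iso_stop: The isolator's stop, fixed inside the block, out of sight; origin on the isolator's axis, 30 mm above the bench. Listed because the load on it counts: more than 43 N on it (about 20 N at the isolator's grip) damages it.
- cast: Bystander: white plaster dental cast, 50 x 60 x 29 mm; origin at the centre of its underside. Not to be moved.
- grey_cast: Bystander: grey plaster cast block, 55 x 65 x 34 mm; origin at the centre of its underside. Not to be moved.
- wax_spatula: Bystander: spatula, 170 mm long; origin at the centre of its underside. Not to be moved.
- brush: Bystander: brush, 160 mm long; origin at the centre of its underside. Not to be moved.
- mixing_bowl: Bystander: green mixing bowl, 110 mm across, 55 mm high; origin at the centre of its underside. Not to be moved.
- stain_jar: Bystander: small jar, 44 mm across, 50 mm high; origin at the centre of its underside. Not to be moved.
- liquid: Bystander: amber bottle, 52 mm across, 110 mm high; origin at the centre of its underside. Not to be moved.

How it is judged:
By the outcome, as a careful person would: the job done as asked, in the order asked, and still so for the second after the job is handed in, with the robot touching nothing.
It also fails if it takes over 67 s, if anything falls off the work surface, if the arm or the gripper's body presses on something with over 40 N, if the wrist force passes 120 N, or if a joint passes its speed limit or range.

## Robot

A 6-joint arm with a two-finger parallel gripper is mounted at the origin on the work surface. World frame = base frame: x ahead of the robot, y to its left, z up, the work surface at z = 0. Lengths are in m, angles in rad, forces in N, time in s.
With the tool pointing down it reaches from about 0.35 to 0.975 m from the base axis. Payload 4.9 kg.
Tool frame: the origin (TCP) lies on the centre line of the jaws, within the pads' length; the fingertips stand 14 mm ahead of it and the grasp point (between the pads) lies 5 mm behind it (manip.nose_length is the distance from the TCP to the fingertips, in m); z points along the fingers, y is the line along which they close (so a half turn about z gives the same grasp; the last joint's range is limited). The gripper opens to 85 mm and grips with 20 to 120 N. Pads are 22 mm wide; open, the fingers measure 114 mm over their backs; the gripper's body (76 mm by 85 mm) begins 54 mm behind the grasp point. The pads swing forward as they close: fully open they stand 13 mm farther back than shut.
Start: joints at [0.987, 0.053, 1.613, -0, 1.476, -0.119], TCP at [0.28, 0.559, 0.245] pointing down, gripper open.
Joint ranges: [-3.01, 3.01], [-1.01, 2.22], [0.06, 2.58], [-1.02, 4.17], [0.09, 2.62], [-3.14, 3.14]. Speed limits (rad/s): [2.57, 2.57, 3.14, 3.14, 3.14, 3.14].

## Interface

Orientations are given as a unit quaternion [w, x, y, z].
In Python, from plant import manip, imaging gives the robot as it stands.
- The arm moves only by the tool play_rows, never from a script. Its argument "commands" is a list of rows, each a list of 6 numbers: the shift along the tool's x, y, z in mm, then the turn, a rotation vector about the tool's x, y, z in degrees. A call has 1 to 5 rows; each row shifts and turns the commanded pose from where the row before left it, along the tool's axes as they then stand; what a row does not reach is not made up. A row lasts 1/12 s, in which the tool goes at most 41.7 mm and 7.16 degrees, less where a joint would pass 70% of its speed; a pose out of reach is approached as far as the arm can. A call is refused whole if a number of a shift passes 41.7 or a number of a turn 7.16, either way. A call with a gripper value outside its range is refused whole. "hand" is the finger opening in mm, from 0 to 85.4, set as the call begins (left out, the last holds). The fingers move at their own pace and stop on an object; the grip force is fixed at half the most. Time passes only in rows, so rows that do not move let the fingers close. It gives the time, the measured TCP pose, the force, the opening and the grip force at its end, in the units of the state.
- manip.state(): the state, without advancing time (a new reading comes with each control period).
- imaging.grab_frame(name): name is "side" or "top" or "wrist"; returns a dict with "image" (480x640x3 uint8, red, green, blue), "fx", "fy", "cx", "cy" (pixels), "R" (3x3) and "t" (3): a world point X has camera coordinates R X + t; the wrist camera has in their place "mount" (4x4, takes a point from camera to tool coordinates, whose origin is the TCP and whose axes are the flange's). Camera axes: x right, y down, z forward; pixel columns grow to the right and rows downward; lengths in m; the calibration is good to about 2 mm. A picture is of the moment at which its call begins: read the wrist's pose just before it. There is no depth.
- manip.job_done(): hands the job in; it is judged then, once.
The state is a dict: "time": time; "joint_pos": joint angles; "joint_vel": joint speeds; "joint_efforts": joint torques, N m; "tool_pos": TCP position; "tool_rot": TCP orientation; "contact_force": force on the tool from outside, world axes, zero at the start; "ft_torque": the same for the moment, N m; "gripper_width": opening from 0.0 (shut) to 1.0 (fully open); "grasp_force": force on a finger pad.
Only numpy, scipy, OpenCV 4.12 (cv2) and the standard library are available. Lean on these libraries where they do the work, as an engineer would, in place of code of your own. Each camera call takes 0.05 s, during which the arm holds its last target. There are 200 camera calls.

## Working session

There is one attempt and no reset: what is moved stays moved. The work goes in short steps, Python scripts to look and compute and a tool call to move; the robot and the scene stay as the last step left them, time stands still between calls to the robot, and variables do not carry over. Pictures are saved under pics/ and viewed, at most 10 in all, crops included, and the job is handed in when it is done.

Besides the shell and the picture viewer there is one more tool, called after "Emit:" as name(argument=value, ...), one argument or row to a line, values as JSON. play_rows: Moves the arm, as the interface text tells. Its arguments: {"type":"object","properties":{"commands":{"type":"array","items":{"type":"array","items":{"type":"number"}}},"hand":{"type":"number"}},"required":["commands"]}

```bash
mkdir -p pics; python3 - <<'E'
from plant import manip, imaging
import cv2, numpy as np
s=manip.state();print({k:np.round(v,3) for k,v in s.items()},manip.nose_length)
for n in("top","side"):
    f=imaging.grab_frame(n);cv2.imwrite(f"pics/{n}0.png",f["image"][:,:,::-1])
    print(n,f["fx"],f["fy"],f["cx"],f["cy"],np.round(f["R"],4).tolist(),np.round(f["t"],4))
E
```

```text
{'time': np.float64(0.0), 'joint_pos': array([ 0.987,  0.053,  1.614, -0.   ,  1.476, -0.119]), 'joint_vel': array([-0.002,  0.001,  0.001,  0.   , -0.   ,  0.002]), 'joint_efforts': array([-1.0000e-03, -3.9370e+01, -3.7017e+01, -0.0000e+00,  7.0000e-03,
        0.0000e+00]), 'tool_pos': array([0.28 , 0.558, 0.244]), 'tool_rot': array([-0.   ,  0.23 ,  0.973, -0.001]), 'contact_force': array([ 0.456, -0.801,  0.348]), 'ft_torque': array([-0.015,  0.   , -0.006]), 'grasp_force': np.float64(0.0), 'gripper_width': np.float64(1.0)} 0.014
top 572.018429816611 572.018429816611 325.6966098313054 232.38463996787888 [[0.0473, -0.9989, 0.0043], [-0.977, -0.0472, -0.2079], [0.2079, 0.0056, -0.9781]] [-0.0405  0.5379  1.2047]
side 610.5592993169021 610.5592993169021 324.286228135 240.0018079348823 [[0.9901, -0.1402, 0.0106], [-0.1, -0.7551, -0.648], [0.0988, 0.6405, -0.7616]] [-0.5265  0.1119  1.5893]
```

View pics/top0.png

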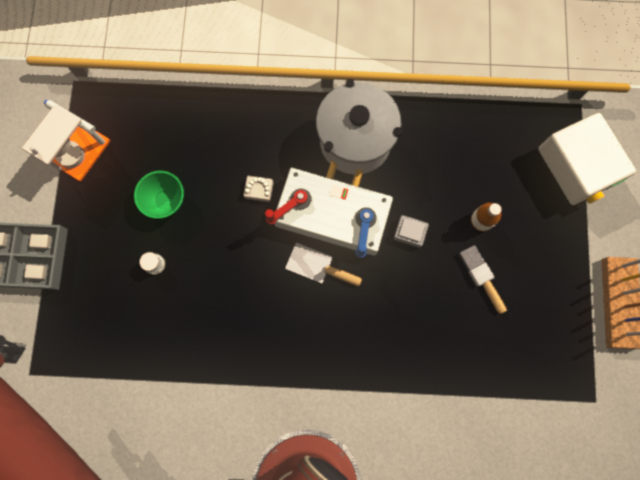

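View pics/side0.png

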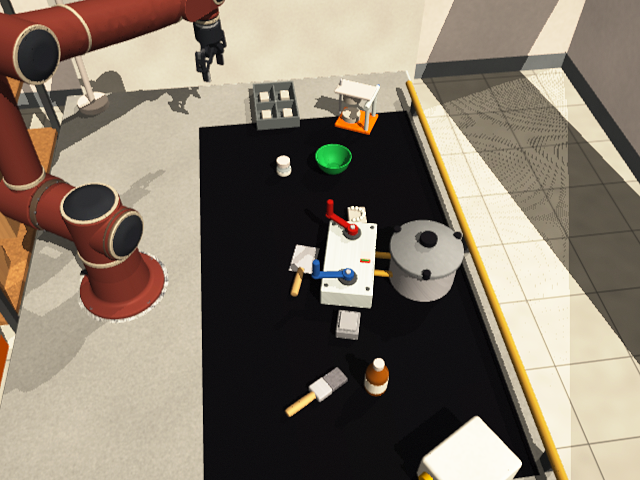

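The top view shows the red hub near (302,197) with its grip at (270,213), and the blue hub near (366,215) with its grip at (362,250). The white cast sits left of the block and the grey cast right of it. The side view agrees. Next I'll measure these points.

```bash
cat > h.py <<'E'
import numpy as np, cv2
from plant import manip, imaging
def ray(f,u,v):
    R=np.array(f["R"]);t=np.array(f["t"]);d=R.T@np.array([(u-f["cx"])/f["fx"],(v-f["cy"])/f["fy"],1]);return -R.T@t,d
def onz(f,u,v,z):
    o,d=ray(f,u,v);return o+d*(z-o[2])/d[2]
def proj(f,X):
    c=np.array(f["R"])@X+np.array(f["t"]);return np.array([f["fx"]*c[0]/c[2]+f["cx"],f["fy"]*c[1]/c[2]+f["cy"]])
def tri(f,p,g,q):
    o,d=ray(f,*p);o2,e=ray(g,*q);a=np.linalg.lstsq(np.c_[d,-e],o2-o,rcond=None)[0]
    return (o+d*a[0]+o2+e*a[1])/2, np.linalg.norm(o+d*a[0]-o2-e*a[1])
def masks(f,box):
    x0,y0,x1,y1=box;im=f["image"].astype(int);r,g,b=im[...,0],im[...,1],im[...,2]
    w=np.zeros(r.shape,bool);w[y0:y1,x0:x1]=1
    return {"red":w&(r>100)&(g<60)&(b<60),"blue":w&(b>80)&(r<80)&(b>g*1.3),"white":w&(im.min(2)>130)}
E
python3 - <<'E'
from h import *
F={n:imaging.grab_frame(n) for n in("top","side")}
B={"top":(235,160,400,262),"side":(300,190,385,312)}
for n,f in F.items():
    m=masks(f,B[n])
    for c in("red","blue"):
        k,l,st,ce=cv2.connectedComponentsWithStats(m[c].astype(np.uint8));i=1+st[1:,4].argmax()
        print(n,c,st[i],ce[i].round(1))
    im=f["image"];x0,y0,x1,y1=B[n]
    cr=im[y0:y1,x0:x1,::-1];s=min(790//cr.shape[1],590//cr.shape[0]);print(s,B[n])
    cv2.imwrite(f"pics/{n}c.png",cv2.resize(cr,None,fx=s,fy=s,interpolation=cv2.INTER_CUBIC))
    k,l,st,ce=cv2.connectedComponentsWithStats(m["white"].astype(np.uint8));i=1+st[1:,4].argmax()
    c=max(cv2.findContours((l==i).astype(np.uint8),0,2)[0],key=cv2.contourArea)
    print(cv2.boxPoints(cv2.minAreaRect(c)).round(1).tolist(),[onz(f,*p,.06).round(3)[:2].tolist() for p in cv2.boxPoints(cv2.minAreaRect(c))])
E
```

```text
top red [265 195  41  29 307] [282.6 209.1]
top blue [358 213  14  44 227] [363.4 233.8]
4 (235, 160, 400, 262)
[[273.3999938964844, 220.8000030517578], [289.20001220703125, 166.3000030517578], [393.0, 196.5], [377.20001220703125, 251.0]] [[0.559, 0.102], [0.687, 0.074], [0.628, -0.161], [0.503, -0.129]]
side red [326 199  32  37 281] [339.5 218.6]
side blue [312 259  42  22 354] [329.8 272.7]
4 (300, 190, 385, 312)
[[319.3999938964844, 303.20001220703125], [328.70001220703125, 203.39999389648438], [380.20001220703125, 208.1999969482422], [370.8999938964844, 308.0]] [[0.495, -0.172], [0.566, 0.157], [0.705, 0.12], [0.616, -0.202]]
```

```bash
python3 -c "
import cv2,numpy as np
a=cv2.imread('pics/topc.png');b=cv2.imread('pics/sidec.png')
a=cv2.resize(a,(436,270));b=cv2.resize(b,(340,488))
o=np.zeros((490,790,3),np.uint8);o[:270,:436]=a;o[:488,445:785]=b;cv2.imwrite('pics/both.png',o)"
```

```text
(no output)
```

View pics/both.png

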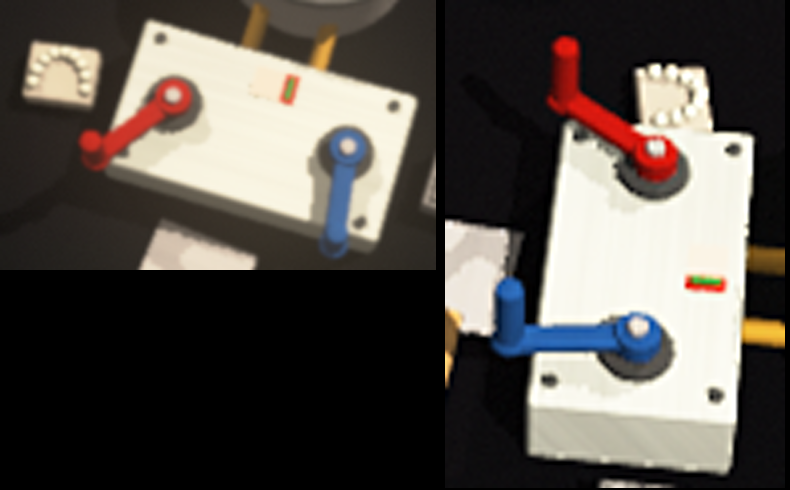

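The crops show, in full-frame pixels: red hub top (300.5,194.8), red grip top (269.5,213), blue hub (366.7,215.3) in the top view. In the side view: hubs (352.7,227.5) and (348.2,271.5), grip tops (330.5,201) and (316.2,261.5). The bolt's green bar lies over the red patch.

```bash
python3 - <<'E'
from h import *
T=imaging.grab_frame("top");S=imaging.grab_frame("side")
P={}
for n,t,s,z in(("rh",(300.5,194.8),(352.7,227.5),.085),("bh",(366.7,215.3),(348.2,271.5),.085),("rg",(269.5,213),(330.5,201),.129),("bg",(362,247),(316.2,261.5),.129)):
    print(n,"tri",*[np.round(q,4) for q in tri(T,t,S,s)],"top",onz(T,*t,z).round(4),"side",onz(S,*s,z).round(4))
    P[n]=(onz(T,*t,z)+onz(S,*s,z))[:2]/2
rh,bh=P["rh"],P["bh"];d=bh-rh;print("sep",np.linalg.norm(d))
yaw=np.arctan2(-d[1],-d[0])-np.pi/2;print("yaw",yaw)
for h,g in(("rh","rg"),("bh","bg")):
    v=P[g]-P[h];print(g,np.linalg.norm(v),"angle from -x block",(np.arctan2(v[1],v[0])-yaw-np.pi+np.pi)%(2*np.pi)-np.pi, np.arctan2(v[1],v[0]))
for b,t in(("top",T),):
    for nm,uv,z in(("cast",(258,188),.029),("grey",(411,230),.034),("spat",(310,262),.01),("potlid",(359,115),.17)):print(nm,onz(t,*uv,z).round(3))
E
```

```text
rh tri [0.6147 0.0442 0.0783] 0.003 top [0.6144 0.044  0.085 ] side [0.6118 0.0378 0.085 ]
bh tri [ 0.5763 -0.1022  0.0818] 0.0004 top [ 0.5753 -0.102   0.085 ] side [ 0.576  -0.1045  0.085 ]
rg tri [0.5614 0.1047 0.1232] 0.001 top [0.5595 0.104  0.129 ] side [0.561  0.0994 0.129 ]
bg tri [ 0.4977 -0.092   0.1223] 0.0004 top [ 0.4966 -0.0916  0.129 ] side [ 0.4968 -0.0972  0.129 ]
sep 0.14895929554828674
yaw -0.25427244969306395
rg 0.08055511109756239 angle from -x block -0.6011319695490562 2.286188234347673
bg 0.07939614395562757 angle from -x block 0.14248260258335188 3.029802806480081
cast [0.641 0.145 0.029]
grey [ 0.559 -0.206  0.034]
spat [0.479 0.018 0.01 ]
potlid [ 0.77  -0.073  0.17 ]
```

Emit:
play_rows(
  commands=[
    [0,0,0,0,0,5.6],
    [0,0,0,0,0,5.6],
    [0,0,0,0,0,5.6],
    [0,0,0,0,0,5.6],
    [0,0,0,0,0,0],
  ],
)

```text
time: 0.72
tool_pos: [0.2801, 0.5586, 0.2452]
tool_rot: [-0.0, 0.416, 0.91, -0.0]
contact_force: [0.2, -0.1, 0.1]
gripper_width: 1.003
grasp_force: 0.0
```

```bash
cat >> h.py <<'E'
from scipy.spatial.transform import Rotation as Ro
def pose():
    s=manip.state();q=s["tool_rot"];return np.array(s["tool_pos"]),Ro.from_quat([q[1],q[2],q[3],q[0]]).as_matrix(),s
def delta(target):
    p,R,s=pose();return (R.T@(np.array(target)-p)*1000).round(1)
E
python3 - <<'E'
from h import *
p,R,s=pose();print(p,R.round(3),delta([.5605,.102,.2]))
E
```

```text
[0.28009144 0.55864696 0.24519883] [[-0.655  0.756 -0.   ]
 [ 0.756  0.655 -0.   ]
 [-0.    -0.    -1.   ]] [-528.8  -86.9   45.2]
```

Emit:
play_rows(
  commands=[
    [-38,-6.2,0,0,0,0],
    [-38,-6.2,0,0,0,0],
    [-38,-6.2,0,0,0,0],
    [-38,-6.2,0,0,0,0],
    [-38,-6.2,0,0,0,0],
  ],
)

```text
time: 1.13
tool_pos: [0.3818, 0.3934, 0.2454]
tool_rot: [0.0, 0.413, 0.911, 0.0]
contact_force: [0.5, -0.2, 0.2]
gripper_width: 0.999
grasp_force: 0.0
```

Emit:
play_rows(
  commands=[
    [-38,-6.2,0,0,0,0],
    [-38,-6.2,0,0,0,0],
    [-38,-6.2,0,0,0,0],
    [-38,-6.2,0,0,0,0],
    [-38,-6.2,0,0,0,0],
  ],
)

```text
time: 1.55
tool_pos: [0.4831, 0.2294, 0.2455]
tool_rot: [0.0, 0.414, 0.91, 0.0]
contact_force: [-0.2, 0.7, -0.1]
gripper_width: 1.0
grasp_force: 0.0
```

Emit:
play_rows(
  commands=[
    [-38,-6.2,0,0,0,0],
    [-38,-6.2,0,0,0,0],
    [-38,-6.2,0,0,0,0],
    [-34,-6.2,0,0,0,0],
    [0,0,0,0,0,0],
  ],
)

```text
time: 1.97
tool_pos: [0.5631, 0.0982, 0.2453]
tool_rot: [0.001, 0.416, 0.909, -0.001]
contact_force: [-0.8, 0.5, -0.6]
gripper_width: 1.003
grasp_force: 0.0
```

```bash
python3 - <<'E'
from h import *
p,R,s=pose();f=imaging.grab_frame("wrist");print(p,R.round(3)[:2],delta([.5605,.102,.2]))
print(np.round(f["mount"],4).tolist(),f["fx"],f["cx"],f["cy"])
cv2.imwrite("pics/w1.png",f["image"][:,:,::-1])
M=np.array(f["mount"]);C=M.copy()
Rw=R@M[:3,:3];o=p+R@M[:3,3];g=dict(f,R=Rw.T,t=-Rw.T@o)
m=masks(g,(0,0,640,480))
for c in("red","blue"):
    k,l,st,ce=cv2.connectedComponentsWithStats(m[c].astype(np.uint8))
    if k>1:
        i=1+st[1:,4].argmax();print(c,st[i],ce[i])
for n,X in dict(rg=[.5605,.102,.129],rh=[.6135,.042,.085],bg=[.497,-.0935,.129],bh=[.5755,-.1025,.085]).items(): print(n,proj(g,np.array(X)).round(0))
np.savez("w1.npz",R=g["R"],t=g["t"])
E
```

```text
[0.56305557 0.09823881 0.24530696] [[-0.653  0.757  0.001]
 [ 0.757  0.653 -0.002]] [ 1.9 -0.1 45.2]
[[-0.0008, -0.9512, -0.3086, 0.0797], [1.0, -0.0006, -0.0006, 0.0005], [0.0004, -0.3086, 0.9512, -0.1288], [0.0, 0.0, 0.0, 1.0]] 343.0304197061275 323.69559206394047 233.41018678031426
red [ 310  210   31   93 1698] [325.21024735 255.51236749]
blue [141 304  31  35 411] [157.61800487 322.96107056]
rg [324. 227.]
rh [325. 295.]
bg [116. 348.]
bh [204. 369.]
```

View pics/w1.png

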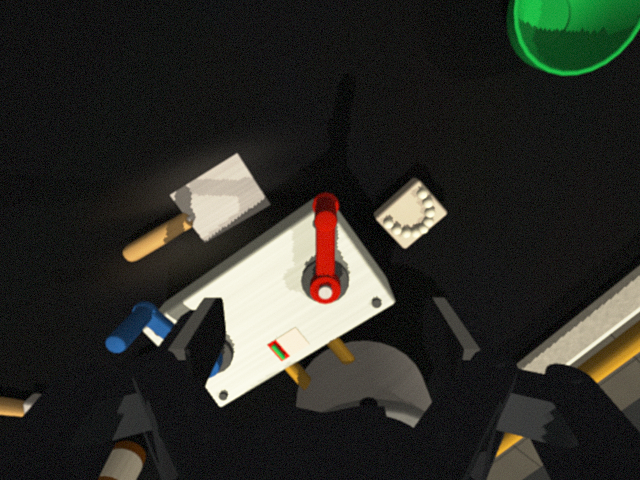

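The wrist view shows the red hub at (325,293) and the red post top near (325,223), within a few pixels of the predicted points, so the tool is centred on the post. I'll descend and cage it.

Emit:
play_rows(
  commands=[
    [0.5,0,35,0,0,0],
    [0.5,0,35,0,0,0],
    [0.5,0,35,0,0,0],
    [0.5,0,33,0,0,0],
    [0,0,0,0,0,0],
  ],
)

```text
time: 2.43
tool_pos: [0.5533, 0.1055, 0.0992]
tool_rot: [-0.007, 0.414, 0.91, -0.003]
contact_force: [-1.1, -0.7, -1.1]
gripper_width: 1.002
grasp_force: 0.0
```

Emit:
play_rows(
  commands=[
    [0,0,0,0,0,0],
    [0,0,0,0,0,0],
    [0,0,0,0,0,0],
    [0,0,0,0,0,0],
    [0,0,0,0,0,0],
  ],
  hand=24,
)

```text
time: 2.85
tool_pos: [0.5609, 0.1048, 0.1097]
tool_rot: [0.002, 0.415, 0.91, 0.001]
contact_force: [-0.7, 0.5, -0.6]
gripper_width: 0.303
grasp_force: 0.0
```

Emit:
play_rows(
  commands=[
    [0,0,0,0,0,0],
    [0,0,0,0,0,0],
    [0,0,0,0,0,0],
    [0,0,0,0,0,0],
  ],
)

```text
time: 3.18
tool_pos: [0.5595, 0.1046, 0.1074]
tool_rot: [0.0, 0.415, 0.91, 0.0]
contact_force: [-0.1, -0.1, 0.4]
gripper_width: 0.277
grasp_force: 0.0
```

```bash
python3 - <<'E'
from h import *
p,R,s=pose();f=imaging.grab_frame("wrist");print(p,R.round(3)[:2],s["gripper_width"],s["contact_force"])
cv2.imwrite("pics/w2.png",f["image"][:,:,::-1])
E
```

```text
[0.55948782 0.10457336 0.10739283] [[-0.656  0.755  0.   ]
 [ 0.755  0.656  0.   ]] 0.2767236814612803 [-0.07025844 -0.08252339  0.42769787]
```

View pics/w2.png

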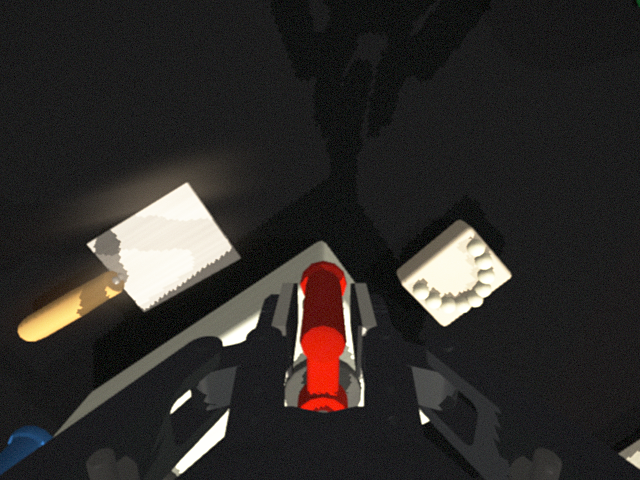

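The wrist view shows the red post (columns 300–346) centred between the pads, with clear gaps. The first part of the swing stays well short of the earliest possible stop.

Emit:
play_rows(
  commands=[
    [-0.2,5.7,0,0,0,4],
    [-0.2,5.7,0,0,0,4],
    [-0.2,5.7,0,0,0,4],
    [-0.2,5.7,0,0,0,4],
    [-0.1,4.3,0,0,0,3],
  ],
)

```text
time: 3.65
tool_pos: [0.5819, 0.1183, 0.1068]
tool_rot: [-0.001, 0.561, 0.828, -0.001]
contact_force: [-2.5, -2.7, 0.9]
gripper_width: 0.28
grasp_force: 1.6
```

Emit:
play_rows(
  commands=[
    [0,0,0,0,0,0],
    [0,0,0,0,0,0],
    [0,0,0,0,0,0],
  ],
)

```text
time: 3.9
tool_pos: [0.5823, 0.1187, 0.1071]
tool_rot: [-0.0, 0.559, 0.829, 0.0]
contact_force: [-0.7, 0.1, -0.6]
gripper_width: 0.28
grasp_force: 0.1
```

Emit:
play_rows(
  commands=[
    [0,1.4,0,0,0,1],
    [0,0,0,0,0,0],
    [0,0,0,0,0,0],
  ],
)

```text
time: 4.15
tool_pos: [0.5833, 0.119, 0.107]
tool_rot: [-0.0, 0.567, 0.824, -0.001]
contact_force: [-1.8, -2.4, 0.7]
gripper_width: 0.278
grasp_force: 1.5
```

```bash
cat >> h.py <<'E'
def rep(h,sgn=1):
    p,R,s=pose();v=p[:2]-np.array(h);print("t",round(s["time"],2),"phi",round(np.arctan2(v[1],v[0]),4),"r",v.dot(v)**.5,"yaw y",round(np.arctan2(R[1,1],R[0,1]),4),"F tool",(R.T@s["contact_force"]).round(2),p.round(4))
E
python3 -c "
from h import *
rep((.6135,.042))"
```

```text
t 4.15 phi 1.945 r 0.08275103638211549 yaw y 0.3663 F tool [-1.64 -2.51 -0.68] [0.5833 0.119  0.107 ]
```

```bash
python3 - <<'E'
from h import *
p=np.array([.55949,.10457]);yaw=np.arctan2(.656,.755)
for x,y,a in [(-.2,5.7,4)]*4+[(-.1,4.3,3),(0,1.4,1)]:
    p=p+np.array([-np.sin(yaw),np.cos(yaw)])*x/1e3+np.array([np.cos(yaw),np.sin(yaw)])*y/1e3;yaw-=np.radians(a)
q,R,s=pose();d=q[:2]-p;print("cmd",p,yaw,"err in tool y mm",1e3*d@R[:2,1],"x",1e3*d@R[:2,0],"yaw err",np.arctan2(R[1,1],R[0,1])-yaw)
E
```

```text
cmd [0.58380817 0.11919977] 0.36628410307581377 err in tool y mm -0.5816389414872047 x 0.03564379160926706 yaw err -2.9856617488832615e-05
```

Emit:
play_rows(
  commands=[
    [0,0.7,0,0,0,0.5],
    [0,0.7,0,0,0,0.5],
    [0,0.7,0,0,0,0.5],
    [0,0,0,0,0,0],
  ],
)

```text
time: 4.48
tool_pos: [0.5857, 0.1199, 0.1071]
tool_rot: [-0.0, 0.578, 0.816, -0.0]
contact_force: [-3.4, -1.5, -1.2]
gripper_width: 0.28
grasp_force: 1.4
```

Emit:
play_rows(
  commands=[
    [0,1.05,0,0,0,0.75],
    [0,1.05,0,0,0,0.75],
    [0,0,0,0,0,0],
  ],
)

```text
time: 4.73
tool_pos: [0.5879, 0.1206, 0.1072]
tool_rot: [0.0, 0.588, 0.809, -0.0]
contact_force: [-2.2, -3.0, -1.4]
gripper_width: 0.28
grasp_force: 1.3
```

Emit:
play_rows(
  commands=[
    [0,1.05,0,0,0,0.75],
    [0,1.05,0,0,0,0.75],
    [0,0,0,0,0,0],
  ],
)

```text
time: 4.98
tool_pos: [0.5899, 0.1213, 0.1072]
tool_rot: [0.0, 0.599, 0.801, -0.0]
contact_force: [-2.4, -1.9, -1.1]
gripper_width: 0.284
grasp_force: 1.2
```

Emit:
play_rows(
  commands=[
    [0,1.1,0,0,0,0.8],
    [0,1.1,0,0,0,0.8],
    [0,0,0,0,0,0],
  ],
)

```text
time: 5.23
tool_pos: [0.592, 0.122, 0.1073]
tool_rot: [0.0, 0.61, 0.792, 0.0]
contact_force: [-3.0, -2.0, -1.4]
gripper_width: 0.281
grasp_force: 1.3
```

Emit:
play_rows(
  commands=[
    [0,1.1,0,0,0,0.8],
    [0,1.1,0,0,0,0.8],
    [0,0,0,0,0,0],
  ],
)

```text
time: 5.48
tool_pos: [0.5942, 0.1225, 0.1073]
tool_rot: [0.0, 0.621, 0.784, 0.0]
contact_force: [-1.5, -1.9, -1.7]
gripper_width: 0.282
grasp_force: 1.2
```

Emit:
play_rows(
  commands=[
    [0,1.1,0,0,0,0.8],
    [0,1.1,0,0,0,0.8],
    [0,0,0,0,0,0],
  ],
)

```text
time: 5.73
tool_pos: [0.5963, 0.123, 0.1074]
tool_rot: [0.0, 0.632, 0.775, 0.0]
contact_force: [-2.0, -1.5, -0.7]
gripper_width: 0.282
grasp_force: 1.2
```

Emit:
play_rows(
  commands=[
    [0,1.1,0,0,0,0.8],
    [0,1.1,0,0,0,0.8],
    [0,0,0,0,0,0],
  ],
)

```text
time: 5.98
tool_pos: [0.5985, 0.1235, 0.1074]
tool_rot: [0.0, 0.643, 0.766, 0.0]
contact_force: [-2.3, -1.9, -0.3]
gripper_width: 0.28
grasp_force: 1.2
```

Emit:
play_rows(
  commands=[
    [0,1.1,0,0,0,0.8],
    [0,1.1,0,0,0,0.8],
    [0,0,0,0,0,0],
  ],
)

```text
time: 6.23
tool_pos: [0.6007, 0.1238, 0.1073]
tool_rot: [0.0, 0.653, 0.757, 0.0]
contact_force: [-2.6, -1.3, -1.0]
gripper_width: 0.281
grasp_force: 1.2
```

Emit:
play_rows(
  commands=[
    [0,1.1,0,0,0,0.8],
    [0,1.1,0,0,0,0.8],
    [0,0,0,0,0,0],
  ],
)

```text
time: 6.48
tool_pos: [0.6029, 0.1241, 0.1074]
tool_rot: [0.0, 0.664, 0.748, 0.0]
contact_force: [-1.9, -2.7, -0.6]
gripper_width: 0.282
grasp_force: 1.2
```

Emit:
play_rows(
  commands=[
    [0,1.1,0,0,0,0.8],
    [0,1.1,0,0,0,0.8],
    [0,0,0,0,0,0],
  ],
)

```text
time: 6.73
tool_pos: [0.6051, 0.1243, 0.1074]
tool_rot: [0.0, 0.674, 0.739, 0.0]
contact_force: [-2.5, -2.1, -0.9]
gripper_width: 0.28
grasp_force: 1.2
```

Emit:
play_rows(
  commands=[
    [0,1.1,0,0,0,0.8],
    [0,1.1,0,0,0,0.8],
    [0,0,0,0,0,0],
  ],
)

```text
time: 6.98
tool_pos: [0.6073, 0.1245, 0.1074]
tool_rot: [0.0, 0.684, 0.729, 0.0]
contact_force: [-2.2, -2.4, -0.8]
gripper_width: 0.281
grasp_force: 1.2
```

Emit:
play_rows(
  commands=[
    [0,1.1,0,0,0,0.8],
    [0,1.1,0,0,0,0.8],
    [0,0,0,0,0,0],
  ],
)

```text
time: 7.23
tool_pos: [0.6094, 0.1246, 0.1074]
tool_rot: [0.0, 0.695, 0.719, 0.0]
contact_force: [-2.2, -1.4, -0.7]
gripper_width: 0.287
grasp_force: 1.2
```

Emit:
play_rows(
  commands=[
    [0,1.1,0,0,0,0.8],
    [0,1.1,0,0,0,0.8],
    [0,0,0,0,0,0],
  ],
)

```text
time: 7.48
tool_pos: [0.6116, 0.1247, 0.1073]
tool_rot: [0.0, 0.705, 0.71, 0.0]
contact_force: [-2.0, -1.0, -0.3]
gripper_width: 0.282
grasp_force: 1.2
```

Emit:
play_rows(
  commands=[
    [0,1.2,0,0,0,0.85],
    [0,1.2,0,0,0,0.85],
    [0,0,0,0,0,0],
  ],
)

```text
time: 7.73
tool_pos: [0.6141, 0.1247, 0.1074]
tool_rot: [0.0, 0.715, 0.699, 0.0]
contact_force: [-1.6, -1.5, 0.5]
gripper_width: 0.285
grasp_force: 1.2
```

Emit:
play_rows(
  commands=[
    [0,1.2,0,0,0,0.85],
    [0,1.2,0,0,0,0.85],
    [0,0,0,0,0,0],
  ],
)

```text
time: 7.98
tool_pos: [0.6165, 0.1246, 0.1073]
tool_rot: [0.0, 0.725, 0.688, 0.0]
contact_force: [-1.8, -1.2, 0.9]
gripper_width: 0.281
grasp_force: 1.2
```

Emit:
play_rows(
  commands=[
    [0,1.2,0,0,0,0.85],
    [0,1.2,0,0,0,0.85],
    [0,0,0,0,0,0],
  ],
)

```text
time: 8.23
tool_pos: [0.6188, 0.1245, 0.1073]
tool_rot: [0.0, 0.735, 0.678, 0.0]
contact_force: [-2.9, -0.9, -0.3]
gripper_width: 0.284
grasp_force: 1.2
```

Emit:
play_rows(
  commands=[
    [0,1.2,0,0,0,0.85],
    [0,1.2,0,0,0,0.85],
    [0,0,0,0,0,0],
  ],
)

```text
time: 8.48
tool_pos: [0.6212, 0.1243, 0.1073]
tool_rot: [0.0, 0.745, 0.667, 0.0]
contact_force: [-3.2, -0.9, -0.4]
gripper_width: 0.279
grasp_force: 1.2
```

Emit:
play_rows(
  commands=[
    [0,1.2,0,0,0,0.85],
    [0,1.2,0,0,0,0.85],
    [0,0,0,0,0,0],
  ],
)

```text
time: 8.73
tool_pos: [0.6236, 0.124, 0.1073]
tool_rot: [0.0, 0.755, 0.655, 0.0]
contact_force: [-2.0, -1.4, 0.3]
gripper_width: 0.284
grasp_force: 1.2
```

Emit:
play_rows(
  commands=[
    [0,1.2,0,0,0,0.85],
    [0,1.2,0,0,0,0.85],
    [0,0,0,0,0,0],
  ],
)

```text
time: 8.98
tool_pos: [0.626, 0.1236, 0.1073]
tool_rot: [0.0, 0.765, 0.644, 0.0]
contact_force: [-2.3, -2.3, -0.1]
gripper_width: 0.283
grasp_force: 1.2
```

Emit:
play_rows(
  commands=[
    [0,1.2,0,0,0,0.85],
    [0,1.2,0,0,0,0.85],
    [0,0,0,0,0,0],
  ],
)

```text
time: 9.23
tool_pos: [0.6284, 0.1232, 0.1073]
tool_rot: [0.0, 0.774, 0.633, 0.0]
contact_force: [-1.7, -1.5, -0.7]
gripper_width: 0.281
grasp_force: 1.2
```

Emit:
play_rows(
  commands=[
    [0,1.2,0,0,0,0.85],
    [0,1.2,0,0,0,0.85],
    [0,0,0,0,0,0],
  ],
)

```text
time: 9.48
tool_pos: [0.6307, 0.1227, 0.1073]
tool_rot: [0.0, 0.784, 0.621, 0.0]
contact_force: [-2.0, -2.0, 0.4]
gripper_width: 0.282
grasp_force: 1.2
```

Emit:
play_rows(
  commands=[
    [0,1.2,0,0,0,0.85],
    [0,1.2,0,0,0,0.85],
    [0,0,0,0,0,0],
  ],
)

```text
time: 9.73
tool_pos: [0.633, 0.1221, 0.1074]
tool_rot: [0.0, 0.793, 0.61, 0.0]
contact_force: [-2.2, -0.7, -0.3]
gripper_width: 0.279
grasp_force: 1.2
```

Emit:
play_rows(
  commands=[
    [0,1.2,0,0,0,0.85],
    [0,1.2,0,0,0,0.85],
    [0,0,0,0,0,0],
  ],
)

```text
time: 9.98
tool_pos: [0.6353, 0.1215, 0.1073]
tool_rot: [0.0, 0.802, 0.598, 0.0]
contact_force: [-2.1, -1.3, 0.2]
gripper_width: 0.282
grasp_force: 1.2
```

Emit:
play_rows(
  commands=[
    [0,1.2,0,0,0,0.85],
    [0,1.2,0,0,0,0.85],
    [0,0,0,0,0,0],
  ],
)

```text
time: 10.23
tool_pos: [0.6377, 0.1208, 0.1074]
tool_rot: [0.0, 0.81, 0.586, 0.0]
contact_force: [-2.9, -1.7, 0.1]
gripper_width: 0.275
grasp_force: 1.2
```

Emit:
play_rows(
  commands=[
    [0,1.2,0,0,0,0.85],
    [0,1.2,0,0,0,0.85],
    [0,0,0,0,0,0],
  ],
)

```text
time: 10.48
tool_pos: [0.6394, 0.1202, 0.1072]
tool_rot: [-0.001, 0.819, 0.574, -0.0]
contact_force: [-4.2, -0.4, 0.7]
gripper_width: 0.282
grasp_force: 2.2
```

Resistance is rising. I'll use small steps now.

Emit:
play_rows(
  commands=[
    [0,0.6,0,0,0,0.4],
    [0,0,0,0,0,0],
    [0,0,0,0,0,0],
  ],
)

```text
time: 10.73
tool_pos: [0.6395, 0.1201, 0.1071]
tool_rot: [-0.001, 0.821, 0.571, -0.001]
contact_force: [-6.3, 0.1, 1.2]
gripper_width: 0.279
grasp_force: 2.9
```

```bash
python3 -c "
from h import *
rep((.6135,.042))"
```

```text
t 10.73 phi 1.2496 r 0.08234173655855742 yaw y -0.3552 F tool [-2.07 -5.94 -1.21] [0.6395 0.1201 0.1071]
```

Emit:
play_rows(
  commands=[
    [0,0.8,0,0,0,0],
    [0,0,0,0,0,0],
    [0,0,0,0,0,0],
  ],
)

```text
time: 10.98
tool_pos: [0.6398, 0.1201, 0.1071]
tool_rot: [-0.001, 0.821, 0.571, -0.001]
contact_force: [-7.1, 0.3, 2.7]
gripper_width: 0.283
grasp_force: 3.8
```

```bash
python3 -c "
from h import *
rep((.6135,.042))"
```

```text
t 10.98 phi 1.2464 r 0.08243586996595133 yaw y -0.3551 F tool [-2.18 -6.8  -2.64] [0.6398 0.1201 0.1071]
```

The stop is found: firm at about 8 N with no further motion. Backing off, opening and rising.

Emit:
play_rows(
  commands=[
    [0,-2,0,0,0,0],
    [0,-2.3,0,0,0,0],
    [0,0,0,0,0,0],
  ],
)

```text
time: 11.23
tool_pos: [0.6378, 0.1213, 0.108]
tool_rot: [0.001, 0.821, 0.571, 0.001]
contact_force: [-0.2, 0.1, -0.4]
gripper_width: 0.282
grasp_force: 0.0
```

Emit:
play_rows(
  commands=[
    [0,0,0,0,0,0],
    [0,0,0,0,0,0],
    [0,0,0,0,0,0],
    [0,0,0,0,0,0],
    [0,0,0,0,0,0],
  ],
  hand=85,
)

```text
time: 11.65
tool_pos: [0.6371, 0.121, 0.1073]
tool_rot: [0.0, 0.821, 0.571, 0.0]
contact_force: [-0.6, 0.1, -0.0]
gripper_width: 0.965
grasp_force: 0.0
```

Emit:
play_rows(
  commands=[
    [0,0,-20,0,0,0],
    [0,0,-35,0,0,0],
    [0,0,-35,0,0,0],
    [0,0,-35,0,0,0],
    [0,0,-15,0,0,0],
  ],
)

```text
time: 12.07
tool_pos: [0.6391, 0.1212, 0.2538]
tool_rot: [0.002, 0.821, 0.571, 0.004]
contact_force: [0.5, -0.4, 1.3]
gripper_width: 1.002
grasp_force: 0.0
```

Emit:
play_rows(
  commands=[
    [0,0,0,0,0,7],
    [0,0,0,0,0,7],
    [0,0,0,0,0,7],
    [0,0,0,0,0,7],
    [0,0,0,0,0,7],
  ],
)

```text
time: 12.48
tool_pos: [0.6367, 0.121, 0.2465]
tool_rot: [-0.0, 0.955, 0.295, -0.0]
contact_force: [-0.3, -1.1, 0.3]
gripper_width: 0.999
grasp_force: 0.0
```

```bash
python3 - <<'E'
from h import *
rep((.6135,.042));T=imaging.grab_frame("top")
k,l,st,ce=cv2.connectedComponentsWithStats(masks(T,(235,160,400,262))["red"].astype(np.uint8));print(st[1:],ce[1:])
E
```

```text
t 12.48 phi 1.2848 r 0.08233907542135274 yaw y -0.9718 F tool [-0.81  0.73 -0.31] [0.6367 0.121  0.2465]
[[259 161   1   1   1]
 [262 160   1   7   7]
 [263 160  43  44 326]
 [257 163   2   7   7]
 [258 171   1   5   5]
 [237 172   2   1   2]
 [262 183   4   6   6]
 [266 190   2   6   6]
 [268 207   1  23  23]
 [268 232   1   4   4]
 [268 237   1   3   3]
 [268 246   1   1   1]
 [268 250   1   1   1]
 [268 252   1  10  10]] [[259.         161.        ]
 [262.         163.        ]
 [281.70552147 185.96625767]
 [257.28571429 166.        ]
 [258.         173.        ]
 [237.5        172.        ]
 [263.5        185.5       ]
 [266.66666667 192.5       ]
 [268.         218.        ]
 [268.         233.5       ]
 [268.         238.        ]
 [268.         246.        ]
 [268.         250.        ]
 [268.         256.5       ]]
```

Emit:
play_rows(
  commands=[
    [0,0,0,0,0,7],
    [0,0,0,0,0,7],
    [0,0,0,0,0,7],
    [0,0,0,0,0,7],
    [0,0,0,0,0,7],
  ],
)

```text
time: 12.95
tool_pos: [0.6368, 0.121, 0.2466]
tool_rot: [0.0, 1.0, -0.005, -0.0]
contact_force: [0.2, -0.5, 0.1]
gripper_width: 0.992
grasp_force: 0.0
```

Emit:
play_rows(
  commands=[
    [0,0,0,0,0,5.6],
    [0,0,0,0,0,0],
    [0,0,0,0,0,0],
  ],
)

```text
time: 13.2
tool_pos: [0.6369, 0.121, 0.2468]
tool_rot: [0.0, 0.999, -0.05, -0.0]
contact_force: [-0.8, 0.7, 0.5]
gripper_width: 0.996
grasp_force: 0.0
```

```bash
python3 -c "
from h import *
rep((.6135,.042));print(delta([.496,-.095,.245]))"
```

```text
t 13.2 phi 1.2834 r 0.08239822708829767 yaw y -1.6703 F tool [-0.83 -0.63 -0.47] [0.6369 0.121  0.2468]
[-118.7  228.9    1.9]
```

Emit:
play_rows(
  commands=[
    [-17,32.7,0,0,0,0],
    [-17,32.7,0,0,0,0],
    [-17,32.7,0,0,0,0],
    [-17,32.7,0,0,0,0],
    [-17,32.7,0,0,0,0],
  ],
)

```text
time: 13.62
tool_pos: [0.5344, -0.0338, 0.2471]
tool_rot: [0.0, 0.999, -0.05, -0.0]
contact_force: [0.6, -0.2, 0.7]
gripper_width: 0.993
grasp_force: 0.0
```

Emit:
play_rows(
  commands=[
    [-17,32.7,0,0,0,0],
    [-17,32.7,0,0,0,0],
    [0,0,0,0,0,0],
    [0,0,0,0,0,0],
    [0,0,0,0,0,0],
  ],
)

```text
time: 14.03
tool_pos: [0.4951, -0.0943, 0.2474]
tool_rot: [-0.0, 0.999, -0.051, 0.0]
contact_force: [0.2, -0.0, -0.3]
gripper_width: 0.995
grasp_force: 0.0
```

```bash
python3 - <<'E'
from h import *
p,R,s=pose();f=imaging.grab_frame("wrist");rep((.5755,-.1025));print(delta([.496,-.095,.2]))
cv2.imwrite("pics/w3.png",f["image"][:,:,::-1])
M=np.array(f["mount"]);Rw=R@M[:3,:3];o=p+R@M[:3,3];g=dict(f,R=Rw.T,t=-Rw.T@o)
for n,X in dict(bg=[.496,-.0945,.129],bh=[.5755,-.1025,.085],rh=[.6135,.042,.085]).items(): print(n,proj(g,np.array(X)).round(0))
E
```

```text
t 14.08 phi 3.0334 r 0.08064872164002723 yaw y -1.6722 F tool [ 0.45  0.87 -0.45] [ 0.4953 -0.0938  0.2473]
[ 0.8  1.1 47.3]
bg [325. 231.]
bh [325. 120.]
rh [137.  89.]
```

View pics/w3.png

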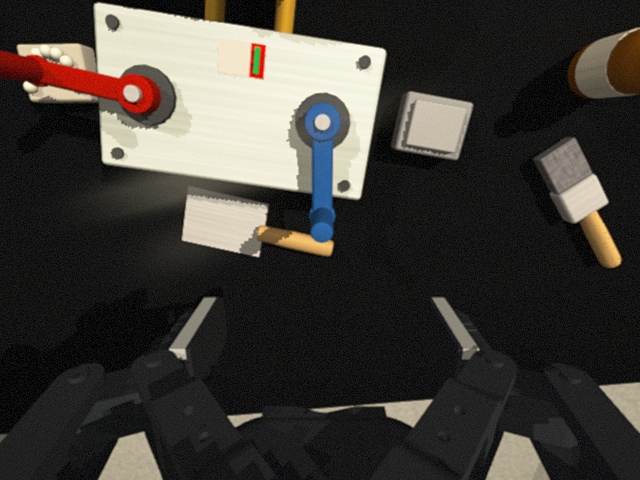

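The wrist view shows the blue hub at (322,122) and the post top at (322,231), within 3 px of prediction, so I'll shift about -1.5 mm in y. The isolator lever rests where I left it. Descending.

Emit:
play_rows(
  commands=[
    [0,-0.5,35,0,0,0],
    [0,-0.5,35,0,0,0],
    [0,-0.5,35,0,0,0],
    [0,0,25,0,0,0],
    [0,0,10,0,0,0],
  ],
)

```text
time: 14.5
tool_pos: [0.4928, -0.0906, 0.1024]
tool_rot: [-0.001, 0.999, -0.05, -0.004]
contact_force: [-0.1, 0.1, -0.9]
gripper_width: 0.994
grasp_force: 0.0
```

Emit:
play_rows(
  commands=[
    [0,0,0,0,0,0],
    [0,0,0,0,0,0],
    [0,0,0,0,0,0],
    [0,0,0,0,0,0],
    [0,0,0,0,0,0],
  ],
)

```text
time: 14.92
tool_pos: [0.4965, -0.0932, 0.1094]
tool_rot: [0.001, 0.999, -0.052, 0.002]
contact_force: [0.6, -0.7, -0.5]
gripper_width: 0.995
grasp_force: 0.0
```

Emit:
play_rows(
  commands=[
    [0,0,0,0,0,0],
    [0,0,0,0,0,0],
    [0,0,0,0,0,0],
    [0,0,0,0,0,0],
    [0,0,0,0,0,0],
  ],
  hand=24,
)

```text
time: 15.33
tool_pos: [0.495, -0.0929, 0.1073]
tool_rot: [-0.0, 0.999, -0.052, -0.0]
contact_force: [-0.1, 0.2, 0.3]
gripper_width: 0.3
grasp_force: 0.0
```

Emit:
play_rows(
  commands=[
    [0,0,0,0,0,0],
    [0,0,0,0,0,0],
    [0,0,0,0,0,0],
  ],
)

```text
time: 15.58
tool_pos: [0.495, -0.0928, 0.1072]
tool_rot: [-0.0, 0.999, -0.052, -0.0]
contact_force: [-0.9, 0.6, -0.4]
gripper_width: 0.285
grasp_force: 0.0
```

```bash
python3 -c "
from h import *
rep((.5755,-.1025));f=imaging.grab_frame('wrist');m=masks(f,(0,0,640,480))['blue']
im=f['image'];cv2.imwrite('pics/w4.png',im[:,:,::-1])
for r in range(200,480,30):
    c=np.where(m[r])[0];print(r,(c.min(),c.max()) if len(c) else None)
"
```

```text
t 15.58 phi 3.022 r 0.08103340051618063 yaw y -1.6744 F tool [-1.   -0.49  0.44] [ 0.495  -0.0928  0.1072]
200 (np.int64(305), np.int64(341))
230 (np.int64(306), np.int64(341))
260 (np.int64(306), np.int64(341))
290 (np.int64(302), np.int64(345))
320 (np.int64(311), np.int64(337))
350 (np.int64(326), np.int64(338))
380 None
410 None
440 None
470 None
```

View pics/w4.png

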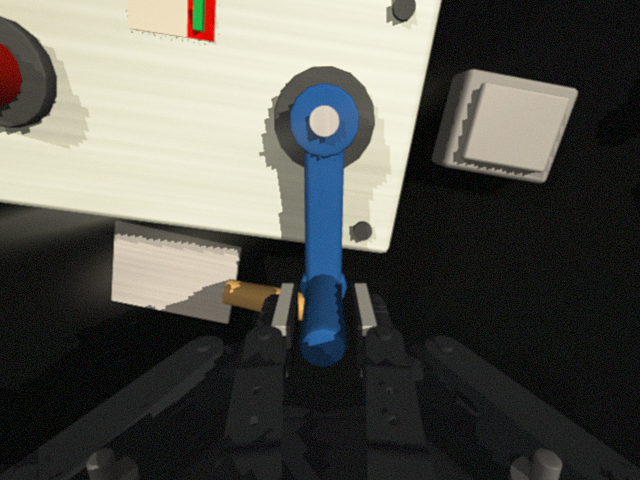

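The wrist view shows the blue post centred between the pads, with the green bar still over red. First comes the move within the 0.1 rad play, then small steps to test that it is unlocked.

Emit:
play_rows(
  commands=[
    [0,2,0,0,0,-1.4],
    [0,2,0,0,0,-1.4],
    [0,2,0,0,0,-1.4],
    [0,2,0,0,0,-1.4],
    [0,0,0,0,0,0],
  ],
)

```text
time: 16.05
tool_pos: [0.4946, -0.1004, 0.1072]
tool_rot: [-0.001, 1.0, -0.003, 0.0]
contact_force: [0.6, 2.0, 0.0]
gripper_width: 0.279
grasp_force: 1.1
```

Emit:
play_rows(
  commands=[
    [0,1.0,0,0,0,-0.7],
    [0,0.8,0,0,0,-0.6],
    [0,0,0,0,0,0],
  ],
)

```text
time: 16.3
tool_pos: [0.4945, -0.1024, 0.1072]
tool_rot: [-0.0, 1.0, 0.009, -0.0]
contact_force: [0.6, 4.3, 0.5]
gripper_width: 0.282
grasp_force: 1.5
```

Emit:
play_rows(
  commands=[
    [0,1.0,0,0,0,-0.7],
    [0,0.8,0,0,0,-0.6],
    [0,0,0,0,0,0],
  ],
)

```text
time: 16.55
tool_pos: [0.4946, -0.1045, 0.1073]
tool_rot: [0.0, 1.0, 0.02, -0.0]
contact_force: [-0.1, 2.5, -0.4]
gripper_width: 0.281
grasp_force: 1.3
```

Emit:
play_rows(
  commands=[
    [0,1.0,0,0,0,-0.7],
    [0,1.0,0,0,0,-0.7],
    [0,0,0,0,0,0],
  ],
)

```text
time: 16.8
tool_pos: [0.4947, -0.1066, 0.1073]
tool_rot: [0.0, 0.999, 0.032, -0.0]
contact_force: [1.1, 2.6, 0.1]
gripper_width: 0.278
grasp_force: 1.2
```

Emit:
play_rows(
  commands=[
    [0,1.1,0,0,0,-0.8],
    [0,1.1,0,0,0,-0.8],
    [0,0,0,0,0,0],
  ],
)

```text
time: 17.05
tool_pos: [0.4949, -0.1088, 0.1073]
tool_rot: [0.0, 0.999, 0.046, -0.0]
contact_force: [0.6, 2.6, -1.3]
gripper_width: 0.28
grasp_force: 1.1
```

The lever is about 0.16 rad past its start under plain drag, so it is unlocked. I'll swing most of the way.

Emit:
play_rows(
  commands=[
    [0.2,5.65,0,0,0,-4],
    [0.2,5.65,0,0,0,-4],
    [0.2,5.65,0,0,0,-4],
    [0.2,5.65,0,0,0,-4],
    [0,0,0,0,0,0],
  ],
)

```text
time: 17.47
tool_pos: [0.5001, -0.1316, 0.1074]
tool_rot: [0.001, 0.983, 0.185, -0.0]
contact_force: [0.6, -0.5, 0.4]
gripper_width: 0.279
grasp_force: 0.0
```

Emit:
play_rows(
  commands=[
    [0.2,5.65,0,0,0,-4],
    [0.2,5.65,0,0,0,-4],
    [0.2,5.65,0,0,0,-4],
    [0.2,5.65,0,0,0,-4],
    [0,0,0,0,0,0],
  ],
)

```text
time: 17.88
tool_pos: [0.5111, -0.1509, 0.1074]
tool_rot: [0.0, 0.948, 0.319, -0.0]
contact_force: [0.2, -0.0, -0.1]
gripper_width: 0.278
grasp_force: 0.0
```

Emit:
play_rows(
  commands=[
    [0,2.8,0,0,0,-2],
    [0,2.8,0,0,0,-2],
    [0,0,0,0,0,0],
    [0,0,0,0,0,0],
  ],
)

```text
time: 18.22
tool_pos: [0.5142, -0.1546, 0.1073]
tool_rot: [0.0, 0.936, 0.351, -0.0]
contact_force: [-0.1, 1.5, 0.8]
gripper_width: 0.282
grasp_force: 0.8
```

```bash
python3 -c "
from h import *
rep((.5755,-.1025))"
```

```text
t 18.22 phi -2.4366 r 0.08045446056148052 yaw y -0.8532 F tool [ 0.91 -1.21 -0.78] [ 0.5142 -0.1546  0.1073]
```

Emit:
play_rows(
  commands=[
    [0,1.4,0,0,0,-1],
    [0,1.4,0,0,0,-1],
    [0,1.4,0,0,0,-1],
    [0,1.4,0,0,0,-1],
    [0,0,0,0,0,0],
  ],
)

```text
time: 18.63
tool_pos: [0.5184, -0.159, 0.1073]
tool_rot: [0.0, 0.923, 0.385, -0.0]
contact_force: [-2.2, 1.6, 0.7]
gripper_width: 0.28
grasp_force: 1.3
```

```bash
python3 -c "
from h import *
rep((.5755,-.1025))"
```

```text
t 18.63 phi -2.3619 r 0.08032735147923808 yaw y -0.7801 F tool [-0.46 -2.7  -0.67] [ 0.5184 -0.159   0.1073]
```

Lever at about 0.92 rad. Small steps from here.

Emit:
play_rows(
  commands=[
    [0,1.0,0,0,0,-0.7],
    [0,1.0,0,0,0,-0.7],
    [0,0,0,0,0,0],
  ],
)

```text
time: 18.88
tool_pos: [0.5198, -0.1603, 0.1073]
tool_rot: [0.0, 0.918, 0.396, -0.0]
contact_force: [-1.5, 2.4, 1.3]
gripper_width: 0.282
grasp_force: 1.3
```

Emit:
play_rows(
  commands=[
    [0,1.0,0,0,0,-0.7],
    [0,1.0,0,0,0,-0.7],
    [0,0,0,0,0,0],
  ],
)

```text
time: 19.13
tool_pos: [0.5213, -0.1617, 0.1073]
tool_rot: [0.0, 0.913, 0.408, -0.0]
contact_force: [-1.6, 1.5, 1.0]
gripper_width: 0.283
grasp_force: 1.3
```

Emit:
play_rows(
  commands=[
    [0,1.0,0,0,0,-0.7],
    [0,1.0,0,0,0,-0.7],
    [0,0,0,0,0,0],
  ],
)

```text
time: 19.38
tool_pos: [0.5228, -0.163, 0.1073]
tool_rot: [0.0, 0.908, 0.419, -0.0]
contact_force: [-1.6, 1.1, -0.2]
gripper_width: 0.288
grasp_force: 1.3
```

Emit:
play_rows(
  commands=[
    [0,1.0,0,0,0,-0.7],
    [0,1.0,0,0,0,-0.7],
    [0,0,0,0,0,0],
  ],
)

```text
time: 19.63
tool_pos: [0.5244, -0.1642, 0.1073]
tool_rot: [0.0, 0.903, 0.43, 0.0]
contact_force: [-2.8, 1.9, 0.6]
gripper_width: 0.282
grasp_force: 1.3
```

Emit:
play_rows(
  commands=[
    [0,1.0,0,0,0,-0.7],
    [0,1.0,0,0,0,-0.7],
    [0,0,0,0,0,0],
  ],
)

```text
time: 19.88
tool_pos: [0.526, -0.1655, 0.1073]
tool_rot: [0.0, 0.898, 0.441, 0.0]
contact_force: [-2.7, 1.9, 0.3]
gripper_width: 0.279
grasp_force: 1.3
```

```bash
python3 -c "
from h import *
rep((.5755,-.1025))"
```

```text
t 19.88 phi -2.2371 r 0.08008377586626539 yaw y -0.6578 F tool [-0.19 -3.31 -0.27] [ 0.526  -0.1655  0.1073]
```

Emit:
play_rows(
  commands=[
    [0,1.0,0,0,0,-0.7],
    [0,1.0,0,0,0,-0.7],
    [0,0,0,0,0,0],
  ],
)

```text
time: 20.13
tool_pos: [0.5272, -0.1663, 0.1072]
tool_rot: [-0.001, 0.892, 0.452, -0.0]
contact_force: [-5.0, 3.3, 1.8]
gripper_width: 0.28
grasp_force: 2.5
```

The stop has been reached. I'll confirm with a small step.

Emit:
play_rows(
  commands=[
    [0,0.6,0,0,0,0],
    [0,0,0,0,0,0],
    [0,0,0,0,0,0],
  ],
)

```text
time: 20.38
tool_pos: [0.5274, -0.1666, 0.1072]
tool_rot: [-0.001, 0.892, 0.452, -0.0]
contact_force: [-4.5, 4.4, 2.1]
gripper_width: 0.282
grasp_force: 2.9
```

Emit:
play_rows(
  commands=[
    [0,0.7,0,0,0,0],
    [0,0,0,0,0,0],
    [0,0,0,0,0,0],
  ],
)

```text
time: 20.63
tool_pos: [0.5277, -0.1669, 0.1071]
tool_rot: [-0.001, 0.892, 0.452, -0.001]
contact_force: [-5.3, 3.8, 2.4]
gripper_width: 0.282
grasp_force: 3.4
```

Emit:
play_rows(
  commands=[
    [0,0.8,0,0,0,0],
    [0,0,0,0,0,0],
    [0,0,0,0,0,0],
  ],
)

```text
time: 20.88
tool_pos: [0.5281, -0.1672, 0.1071]
tool_rot: [-0.001, 0.892, 0.452, -0.001]
contact_force: [-7.0, 3.6, 3.8]
gripper_width: 0.278
grasp_force: 4.0
```

```bash
python3 -c "
from h import *
rep((.5755,-.1025))"
```

```text
t 20.88 phi -2.203 r 0.08023403474805478 yaw y -0.6337 F tool [-1.27 -7.75 -3.75] [ 0.5281 -0.1672  0.1071]
```

Firm at about 8–9 N. I'll back off, open, rise clear and look.

Emit:
play_rows(
  commands=[
    [0,-2,0,0,0,0],
    [0,-2.5,0,0,0,0],
    [0,0,0,0,0,0],
  ],
)

```text
time: 21.13
tool_pos: [0.526, -0.1655, 0.1077]
tool_rot: [0.001, 0.892, 0.451, 0.001]
contact_force: [-0.7, 0.4, 0.4]
gripper_width: 0.28
grasp_force: 0.0
```

Emit:
play_rows(
  commands=[
    [0,0,0,0,0,0],
    [0,0,0,0,0,0],
    [0,0,0,0,0,0],
    [0,0,0,0,0,0],
    [0,0,0,0,0,0],
  ],
  hand=85,
)

```text
time: 21.55
tool_pos: [0.5256, -0.1653, 0.1074]
tool_rot: [0.0, 0.892, 0.451, 0.0]
contact_force: [0.2, -0.0, -0.6]
gripper_width: 0.965
grasp_force: 0.0
```

Emit:
play_rows(
  commands=[
    [0,0,-20,0,0,0],
    [0,0,-35,0,0,0],
    [0,0,-35,0,0,0],
    [0,0,-35,0,0,0],
    [0,0,-15,0,0,0],
  ],
)

```text
time: 21.97
tool_pos: [0.5273, -0.166, 0.2534]
tool_rot: [0.003, 0.892, 0.451, 0.003]
contact_force: [1.2, 0.0, 1.0]
gripper_width: 0.992
grasp_force: 0.0
```

Emit:
play_rows(
  commands=[
    [-25,0,0,0,0,0],
    [-25,0,0,0,0,0],
    [0,0,0,0,0,0],
    [0,0,0,0,0,0],
    [0,0,0,0,0,0],
  ],
)

```text
time: 22.38
tool_pos: [0.4959, -0.2052, 0.2471]
tool_rot: [-0.0, 0.892, 0.451, 0.0]
contact_force: [0.8, -0.0, 0.3]
gripper_width: 0.995
grasp_force: 0.0
```

```bash
python3 - <<'E'
from h import *
f=imaging.grab_frame("wrist");s=imaging.grab_frame("side")["image"][190:312,290:390]
o=np.zeros((480,800,3),np.uint8);o[:,:400]=cv2.resize(f["image"],(400,300))[:300].tolist() if 0 else 0
o[:300,:400]=cv2.resize(f["image"],(400,300));o[:,405:798]=cv2.resize(s,(393,480),interpolation=cv2.INTER_CUBIC)
cv2.imwrite("pics/end.png",o[:,:,::-1])
E
```

```text
(no output)
```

View pics/end.png

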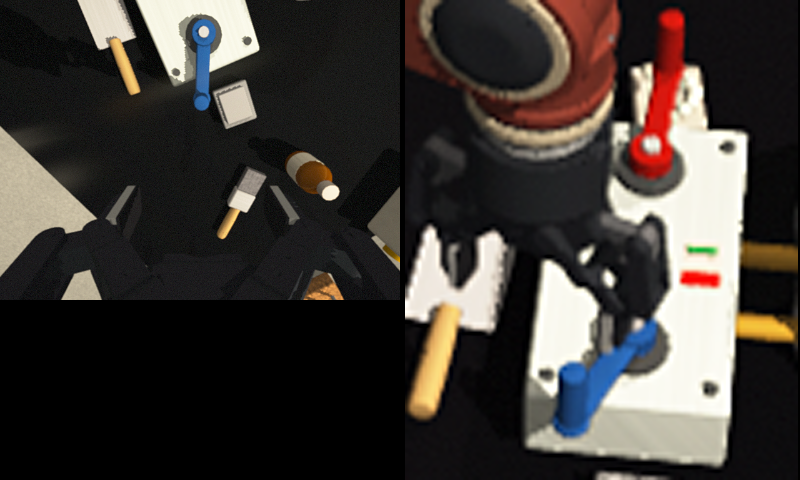

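The final view shows the green bar at (702,250), now clear of the red patch at (700,279) and over the white one. Both levers are at their stops, the bystanders have not moved, and the robot is clear. Handing in.

```bash
python3 -c "
from plant import manip
print(manip.job_done())"
```

```text
the job is handed in; nothing more can be done
None
```

I swung the red isolator clockwise and then the blue vent lever counter-clockwise, each to its stop by feel at no more than about 9 N, let go, and handed the job in at about 22 s with the robot clear; no verdict came back.

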